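# Nest a frame angle in its brass edge guard and press it with the weighted arm

### The arm

A 6-joint arm with a two-finger parallel gripper is mounted at the origin on the work surface. World frame = base frame: x ahead of the robot, y to its left, z up, the work surface at z = 0. Lengths are in m, angles in rad, forces in N, time in s.
With the tool pointing down it reaches from about 0.375 to 0.975 m from the base axis. Payload 3.8 kg.
Tool frame: the origin (TCP) lies midway between the tips of the shut fingers; the grasp point (between the pads) lies 19 mm behind it; z points along the fingers, y is the line along which they close (so a half turn about z gives the same grasp; the last joint's range is limited). The gripper opens to 88 mm and grips with 3 to 60 N. Pads are 18 mm wide; open, the fingers measure 123 mm over their backs; the gripper's body (75 mm by 187 mm) begins 45 mm behind the grasp point.
Start: joints at [1.108, 0.264, 1.604, -0, 1.274, -0.037], TCP at [0.279, 0.615, 0.239] pointing down, gripper open.
Joint ranges: [-2.63, 2.63], [-0.94, 2.18], [0.31, 2.57], [-1.31, 4.45], [0, 2.66], [-2.55, 2.55]. Speed limits (rad/s): [2.57, 2.57, 3.14, 3.14, 3.14, 3.14].

### API

Orientations are given as a rotation vector (axis times angle).
In Python, from cell import manip, inverse_kinematics, cams, order gives the robot as it stands. Calls block until the motion is done:
- manip.move_pose(position, orientation): joint-space move of the TCP to a pose.
- manip.move_linear(position, rate=0.15, rot=None): straight line of the TCP; rot=None keeps the orientation; rate is the mean speed in m/s.
- manip.set_joints(angles): joint-space move.
- manip.set_gripper(opening, force=None): finger opening in m; force is the grip in N (None keeps the last); returns when the fingers have stopped.
- manip.dwell(seconds).
- inverse_kinematics(position, orientation): joint angles nearest the present ones, or None.
- manip.state(): the state.
- cams.capture(name): name is "scene" or "top" or "wrist"; returns a dict with "image" (384x512x3 uint8, blue, green, red), "z_map" (384x512 float32, m along the optical axis (not along the pixel's ray), 0 where there is no reading), "intrinsics" (3x3 intrinsics, pixels), "position" and "orientation" of the camera in the world; the wrist camera has in their place "T_tool_cam" (4x4, takes a point from camera to tool coordinates, whose origin is the TCP and whose axes are the flange's). Camera axes: x right, y down, z forward; pixel columns grow to the right and rows downward; lengths in m; the calibration is good to about 2 mm. A picture is of the moment at which its call begins: read the wrist's pose just before it.
A pose or a line that the arm cannot do raises manip.IKError and nothing moves.
- order.close_job(): hands the job in; it is judged then, once.
The state is a dict: "clock": time; "joint_pos": joint angles; "joint_velocities": joint speeds; "tau": joint torques, N m; "tool_pos": TCP position; "tcp_rot": TCP orientation; "contact_force": force on the tool from outside, world axes, zero at the start; "moment": the same for the moment, N m; "gripper_width": finger opening in m; "grasp_force": force on a finger pad.
Only numpy, scipy, OpenCV 4.12 (cv2) and the standard library are available. Lean on these libraries where they do the work, as an engineer would, in place of code of your own. Each camera call takes 0.05 s, during which the arm holds its last target. There are 200 camera calls.

### The job

A brass edge guard for a leather trunk lies in the V of the gluing cradle: take the loose aluminium angle of the same length with the 60 mm legs, turn it so that its V opens upwards, and set it down gently into the guard, its legs flat on the guard's legs and its ends flush with the guard's. Then bring the cradle's weighted arm over and lower it, without letting it drop, until its foot rests in the angle and presses it home. Keep the guard in its cradle and leave the other two angles, the tools and everything else on the bench where they are.

Things in the scene. Friction and masses are not known exactly. Their poses are not given: they have to be found in the camera images.
- cradle: Gluing cradle, fixed: plywood base 180 x 150 x 12 mm with a wooden V trough 100 mm long, sides 30 mm wide at 45 degrees, open upwards. Origin: on the bench top straight below the middle of the V; y along the V, z up. The V's inner bottom line is at z = 45 mm. A steel clevis 125 mm high on its +x side (the robot's left) carries the weighted arm: hinge axis along y at x = 75, z = 117 mm.
- guard: Brass edge guard: angle section 120 mm long, legs 35 mm outside, 4 mm thick, 0.27 kg, loose in the trough, V open upwards, overhanging both trough ends. Origin: outer edge of its corner at mid-length. y along it, z up the bisector; legs rise at 45 degrees to +x and -x. A nested angle has the outer edge of its own corner 5.7 mm above this origin.
- frame_angle: Aluminium angle to use: 120 mm long, legs 60 mm outside, 8 mm thick, about 0.29 kg. Starts with one leg flat, pointing to the robot's left, the other upright. Origin: outer edge of its corner at mid-length; y along it, x along the flat leg, z along the upright leg (solid: x 0-60, z 0-8 and x 0-8, z 0-60 mm). Nested, 29 mm of each leg stands out past the guard.
- frame_angle_mouth (a point): A point on the frame angle inside its V, at x = 30, y = 0, z = 30 mm of its frame: on the bisector, 42.4 mm from the outer corner edge. When nested it lies straight above the guard's origin.
- hold_arm (a joint): Hinge angle of the weighted arm, rad. 0: level, over the V towards the cradle's -x, its foot just resting in a nested frame angle; grows as it lifts. Starts at rest on its stop near 1.9, leaning back past upright. Turns freely; once forward of upright it falls by its weight (0.5 N m when level, 3 N at the handle).
- foot (a point): Centre of the arm's rubber foot, a roller shape 24 mm in diameter, 44 mm long along y. It is 75 mm along the arm from the hinge and 38 mm below the arm's centre line (arm level). The arm is a flat bar 24 mm wide, 12 mm thick, with a round iron weight (56 mm diameter, 30 mm high) on top above the foot.
- handle (a point): Holding point on the arm's T handle, a steel bar 14 mm in diameter, 130 mm long, parallel to the hinge. On the bar's axis, 42 mm from the arm's middle towards the cradle's -y; the bar is free from 12 to 65 mm there. y along the bar. With the arm at angle q it is at x = 75 - 165 cos q, z = 117 + 165 sin q mm in the cradle's frame.
- short_angle: Another loose aluminium angle, legs 60 mm and 8 mm thick, but only 75 mm long; lies like the frame angle, same frame. Not to be used.
- slim_angle: Another loose aluminium angle, 120 mm long and 8 mm thick, but with legs of only 35 mm; lies like the frame angle, same frame. Not to be used.
- pliers: Pliers with black handles, 140 mm long, lying on the bench. Origin: under the joint. Leave alone.
- mallet: Rawhide mallet with a tan head 85 mm wide, 62 mm high, and wooden handle, 240 mm long, lying on the bench. Origin: under the head. Leave alone.
- spool: Thread spool, 44 mm in diameter, 56 mm high, standing. Origin: centre of its underside. Leave alone.
- glue_tin: Tin with a paper label, 72 mm in diameter, 85 mm high, standing. Origin: centre of its underside. Leave alone.
- hammer: Hammer about 260 mm long, lying on the bench. Leave alone.
- stud_bowl: White bowl, 72 mm in diameter, 30 mm high. Origin: centre of its underside. Leave alone.
There are look-alikes about, which are no part of the job. What is shaped like the frame_angle but pink is not meant. Of the things shaped like the guard, the brass one is meant.

How it is judged:
By the outcome, as a careful person would: the job done as asked, in the order asked, and still so for the second after the job is handed in, with the robot touching nothing.
It also fails if it takes over 58 s, if anything falls off the work surface, if the arm or the gripper's body presses on something with over 40 N, if the wrist force passes 120 N, or if a joint passes its speed limit or range.

## Working session

There is one attempt and no reset: what is moved stays moved. The work goes in short steps, each a Python script; the robot and the scene stay as the last script left them, time stands still between calls to the robot, and variables do not carry over. Pictures are saved under pics/ and viewed, at most 10 in all, crops included, and the job is handed in when it is done.

```bash
ls; mkdir -p pics
python3 - <<'E'
from cell import manip,cams
import cv2,numpy as np,pickle
d={}
for n in ["scene","top"]:
    c=cams.capture(n); d[n]=c
    cv2.imwrite(f"pics/{n}0.png",cv2.resize(c["image"],(800,600),interpolation=cv2.INTER_CUBIC))
    print(n,c["intrinsics"].tolist(),c["position"],c["orientation"])
pickle.dump(d,open("c0.pkl","wb"))
s=manip.state();print(s["clock"],s["tool_pos"],s["tcp_rot"],s["contact_force"])
E
```

```text
pics
scene [[419.32941236266595, 0.0, 251.95505254054714], [0.0, 419.32941236266595, 194.2580687695155], [0.0, 0.0, 1.0]] [ 0.91519205 -0.83748785  1.09773079] [-2.32970294 -0.64606874  0.23164218]
top [[469.82757693327693, 0.0, 252.25347399235972], [0.0, 469.82757693327693, 185.1727350694203], [0.0, 0.0, 1.0]] [ 0.30105559 -0.05105734  1.30795694] [-2.12163676  2.15018512 -0.14645827]
0.1 [0.27852632 0.6141575  0.23751301] [-0.66364017 -3.07021704  0.0030928 ] [0.84112519 0.39176702 0.17625917]
```

View pics/scene0.png

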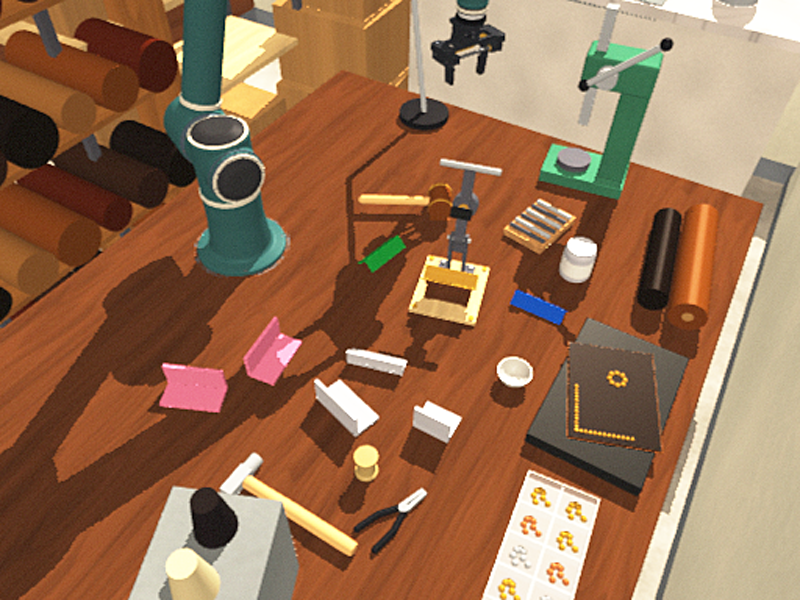

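View pics/top0.png

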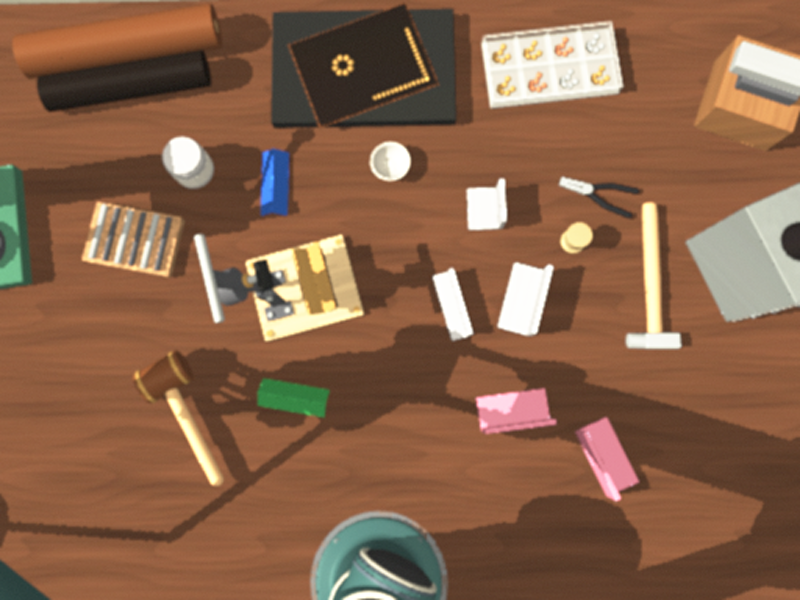

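The top view has the two full-size white angles at (526,298) and (452,304), the short white one at (487,207), and the pink ones at (515,410) and (607,458). The scene view shows the same: (347,407), (375,360), (437,420), pink at (193,388) and (272,350). By leg width and length, my choice is the white one at top (526,298). The cradle is at top (305,288), with a blue and a green guard look-alike at (275,182) and (293,397). The brass one is in the V at about (315,275).

```bash
cat > h.py <<'E'
import numpy as np,cv2
from scipy.spatial.transform import Rotation as R
def cloud(c,T=None):
    K=c["intrinsics"];z=c["z_map"];v,u=np.indices(z.shape)
    P=np.stack([(u-K[0,2])/K[0,0]*z,(v-K[1,2])/K[1,1]*z,z],-1)
    if T is None: return P@R.from_rotvec(c["orientation"]).as_matrix().T+c["position"]
    return P@T[:3,:3].T+T[:3,3]
def wrist(name):
    from cell import manip,cams
    import pickle
    s=manip.state();c=cams.capture("wrist")
    A=np.eye(4);A[:3,:3]=R.from_rotvec(s["tcp_rot"]).as_matrix();A[:3,3]=s["tool_pos"]
    T=A@c["T_tool_cam"];pickle.dump((c,T),open(name+".pkl","wb"))
    cv2.imwrite(f"pics/{name}.png",cv2.resize(c["image"],(800,600),interpolation=cv2.INTER_CUBIC))
    return c,T
E
python3 - <<'E'
import pickle,cv2,numpy as np
from h import *
from cell import manip,cams,inverse_kinematics
d=pickle.load(open("c0.pkl","rb"))
a=d["top"];P=cloud(a);I=a["image"]
print(manip.state()["tool_pos"])
sat=cv2.cvtColor(I,cv2.COLOR_BGR2HSV)[...,1]
for n,(u0,v0,u1,v1) in dict(frame=(315,163,358,218),slim=(273,168,306,220),short=(295,112,328,150)).items():
    p=P[v0:v1,u0:u1].reshape(-1,3);w=sat[v0:v1,u0:u1].ravel()
    p=p[(w<60)&(p[:,2]>.003)]
    lo=p[p[:,2]<.02];hi=p[p[:,2]>.028]
    for nm,q in (("all",p),("lo",lo),("hi",hi)):
        if len(q)>5: print(n,nm,len(q),cv2.minAreaRect((q[:,:2]*1000).astype(np.float32)),q[:,2].max().round(3),np.median(q[:,2]).round(3))
# cradle base
p=P[140:225,150:240].reshape(-1,3);b=p[(p[:,2]>.008)&(p[:,2]<.017)]
print("base",cv2.minAreaRect((b[:,:2]*1000).astype(np.float32)),len(b))
p=p=P[140:225,120:190].reshape(-1,3);b=p[(p[:,2]>.25)]
print("bar",cv2.minAreaRect((b[:,:2]*1000).astype(np.float32)),b[:,2].max(),len(b))
for n,(u0,v0,u1,v1) in dict(crop_f=(265,105,365,225),).items():
    cv2.imwrite("pics/crop_top.png",np.hstack([cv2.resize(I[105:225,270:370],(400,480),interpolation=2),cv2.resize(I[135:231,150:230],(400,480),interpolation=2)]))
print(d and cams.capture("wrist")["T_tool_cam"].round(3).tolist())
E
```

```text
[0.27852632 0.6141575  0.23751301]
frame all 1015 ((399.2558898925781, -196.31985473632812), (98.44129180908203, 336.58184814453125), 50.36227798461914) 1.308 0.008
frame lo 791 ((479.92156982421875, -257.37030029296875), (58.351688385009766, 120.13031005859375), 75.56254577636719) 0.019 0.007
frame hi 206 ((391.67633056640625, -198.9647216796875), (65.95059967041016, 340.5955810546875), 42.45396423339844) 1.308 0.057
slim all 567 ((408.808349609375, -121.6427993774414), (85.81111145019531, 242.91624450683594), 76.2284164428711) 1.308 0.009
slim lo 418 ((470.872314453125, -136.90090942382812), (121.54528045654297, 41.820465087890625), 15.510038375854492) 0.02 0.007
slim hi 137 ((404.568115234375, -125.18434143066406), (72.37445068359375, 244.13229370117188), 70.90570068359375) 1.308 0.034
short all 608 ((496.334716796875, -154.05429077148438), (80.71233367919922, 434.1136169433594), 72.72370910644531) 1.308 0.008
short lo 469 ((652.5426025390625, -203.36627197265625), (89.4896240234375, 70.2442855834961), 0.2708519399166107) 0.019 0.007
short hi 126 ((485.70953369140625, -153.63211059570312), (36.81262969970703, 420.855712890625), 65.94694519042969) 1.308 0.058
base ((482.84429931640625, 122.26283264160156), (196.57969665527344, 179.8617706298828), 14.75715160369873) 1765
bar ((391.2616882324219, 122.54815673828125), (382.37200927734375, 83.0404052734375), 50.290679931640625) 1.3079569354128582 456
[[0.0, -0.95, -0.313, 0.08], [1.0, 0.0, 0.0, -0.001], [0.0, -0.313, 0.95, -0.146], [0.0, 0.0, 0.0, 1.0]]
```

View pics/crop_top.png

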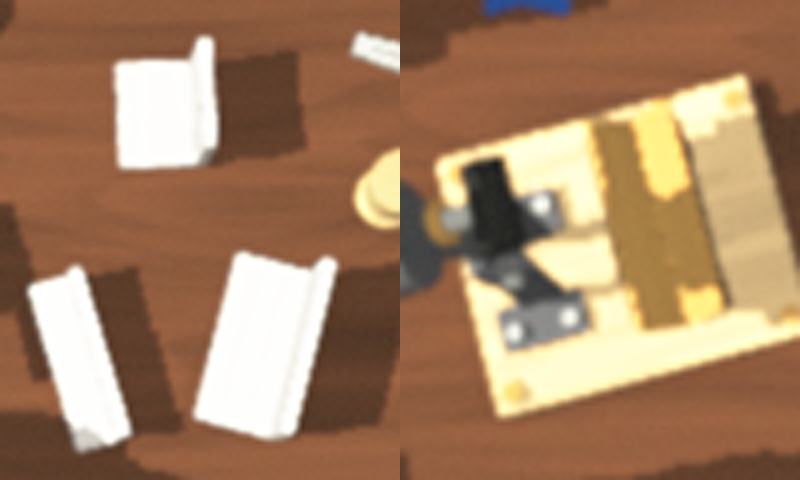

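Left half of the crop: short angle at (160,105), slim at (80,360), and the frame angle at (265,345), which has 60 mm legs and is 120 mm long (58 x 120 mm measured). Choice confirmed. Right half: the brass guard in the V at about (655,215), partly in shadow. Next I'll raise the tool and look from above the cradle, then above the frame angle.

Run:
```python
from h import *
from cell import manip,inverse_kinematics
def down(yaw):
    y=np.array([np.cos(yaw),np.sin(yaw),0]);z=np.array([0,0,-1.]);return R.from_matrix(np.c_[np.cross(y,z),y,z]).as_rotvec()
s=manip.state();p=s["tool_pos"]
manip.move_linear([p[0],p[1],.46],rate=.4)
manip.move_pose([.47,.10,.42],down(np.radians(90)))
c,T=wrist("w_cr")
P=cloud(c,T);print(c["intrinsics"][0],T[:3,3])
manip.move_pose([.50,-.20,.30],down(np.radians(75.6)))
c,T=wrist("w_fr")
print(manip.state()["clock"])
```

```text
[314.91068326   0.         261.48045016] [0.38912575 0.0991245  0.56580056]
4.1667
```

View pics/w_cr.png

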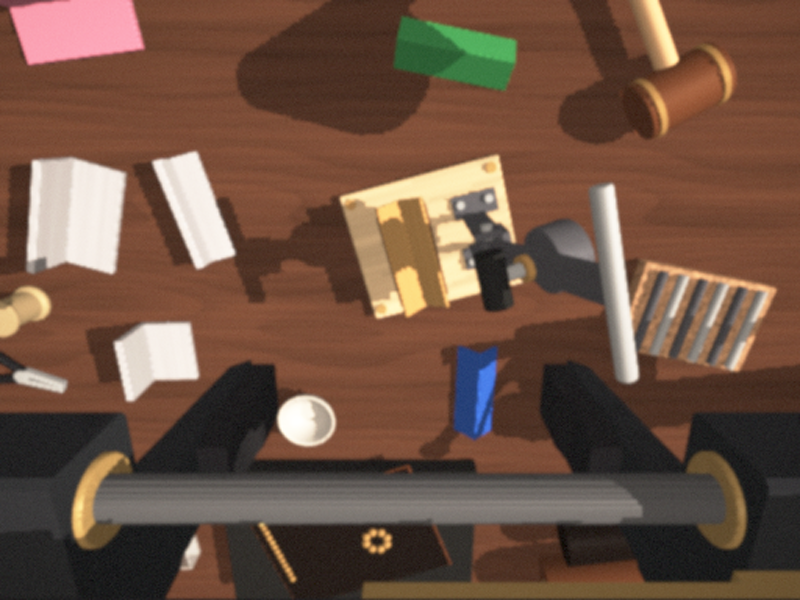

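View pics/w_fr.png

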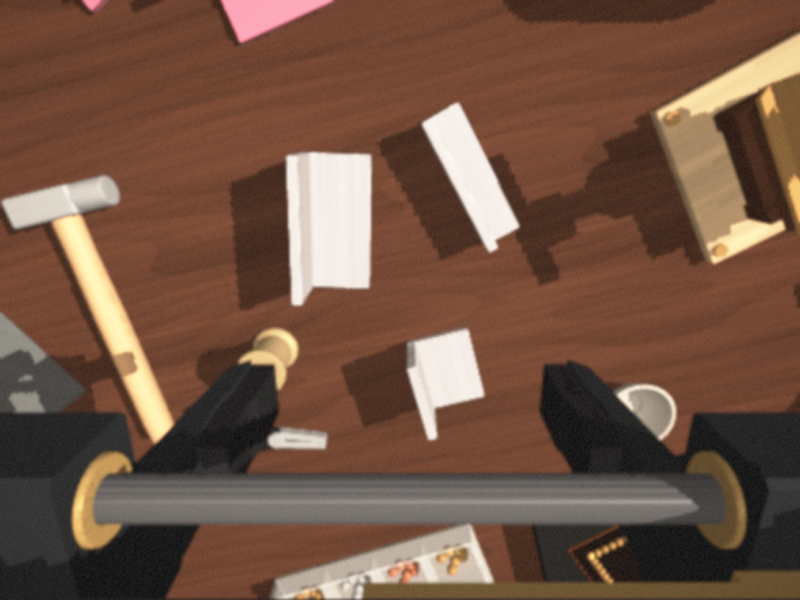

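The wrist views show the frame angle at (330,222), with its upright leg on the robot's right, and the guard in the trough at (412,255), its ends at y ≈ 200 and 312. The T bar runs from (600,188) to (627,380).

Run:
```python
import pickle
from h import *
from scipy.optimize import least_squares
c,T=pickle.load(open("w_cr.pkl","rb"));P=cloud(c,T);z0=c["z_map"]
def sel(poly,c,P,zl,zh):
    m=np.zeros((384,512),np.uint8);cv2.fillPoly(m,[(np.array(poly)*.64).astype(np.int32)],1)
    m=(m>0)&(c["z_map"]>0)&(P[...,2]>zl)&(P[...,2]<zh);return P[m]*1000
def rect(q): return np.round(np.array(sum([list(x) if hasattr(x,'__len__') else [x] for x in cv2.minAreaRect(q[:,:2].astype(np.float32))],[])),1)
g=sel([(362,190),(434,184),(462,316),(394,330)],c,P,.047,.08)
print("guard",len(g),rect(g),g[:,2].min(),g[:,2].max())
# V fit: z = z0+|s|, s=coordinate across
def f(p): 
    s=g[:,0]*np.cos(p[1])+g[:,1]*np.sin(p[1])-p[0]; return np.abs(s)+p[2]-g[:,2]
r=least_squares(f,[110,np.radians(105),50],loss="soft_l1",f_scale=2)
print("V: off,yaw,zinner",r.x[0],np.degrees(r.x[1]),r.x[2],np.abs(r.fun).mean())
xa=np.array([np.cos(r.x[1]),np.sin(r.x[1])]);ya=np.array([-xa[1],xa[0]])
s=g[:,:2]@xa-r.x[0];t=g[:,:2]@ya
for lo in range(-28,28,8):
    k=(s>=lo)&(s<lo+8)
    if k.sum()>3: print(lo,k.sum(),np.percentile(t[k],[0,2,98,100]).round(1),g[k,2].mean().round(1))
b=sel([(325,140),(560,140),(560,330),(325,330)],c,P,.007,.017)
print("base",len(b),rect(b))
bb=sel([(580,170),(620,170),(650,390),(605,390)],c,P,.2,.35)
print("bar",len(bb),rect(bb),"cr xy:",(bb[:,:2]@xa).mean()-r.x[0],np.percentile(bb[:,:2]@ya,[1,99]),np.percentile(bb[:,2],[5,50,95]))
for nm in ("w_cr","w_fr"):
    c,T=pickle.load(open(nm+".pkl","rb"));P=cloud(c,T)
    poly=[(275,140),(382,140),(382,312),(275,312)] if nm=="w_fr" else [(15,145),(135,150),(130,285),(15,285)]
    a=sel(poly,c,P,.003,.07);lo=a[(a[:,2]<12)];hi=a[a[:,2]>54]
    print(nm,"all",rect(a),"lo",rect(lo),np.median(lo[:,2]),"hi",rect(hi),np.median(hi[:,2]),len(hi))
```

```text
guard 2276 [514.5 103.1 120.2  53.1  14.7] 48.72141404960961 74.89804865214123
V: off,yaw,zinner -31.277251292492153 104.77198455405232 50.311151395858175 1.6601006274228065
-28 238 [-583.9 -581.3 -465.9 -463.9] 69.7
-20 380 [-583.3 -580.4 -465.7 -464. ] 66.6
-12 366 [-583.3 -581.  -465.9 -464. ] 58.6
-4 338 [-583.4 -580.5 -466.1 -463.7] 52.6
4 329 [-583.8 -581.2 -465.7 -463.7] 58.7
12 346 [-582.1 -580.  -465.4 -463.9] 66.8
20 279 [-583.8 -580.  -467.5 -464. ] 68.6
base 4541 [507.9 127.2 150.1 180.1  14.8]
bar 2169 [481.  228.7 130.2  22.9  13.7] cr xy: 126.42286846677484 [-585.96904604 -458.78257902] [265.57633302 278.50056298 280.5903053 ]
w_cr all [ 489.3 -293.5  118.8  152.1   74.8] lo [ 489.5 -293.6  118.8  151.5   74.8] 8.011510038221815 hi [ 474.3 -287.2   11.3  120.1   74.4] 59.585075526175984 544
w_fr all [ 487.9 -265.1   60.1  132.5   73.9] lo [ 489.  -261.4   52.3  132.4   73.8] 7.976954643302836 hi [ 474.5 -288.1    8.6  119.4   73.7] 59.87789219244726 692
```

```bash
cat >> h.py <<'E'
YAW=np.radians(104.8);XA=np.array([np.cos(YAW),np.sin(YAW),0]);YA=np.array([-XA[1],XA[0],0]);ZA=np.array([0,0,1.])
C0=np.array([.5145,.1032,0])   # cradle origin (from the guard)
def cr(x,y,z): return C0+(x*XA+y*YA)/1000+ZA*z/1000
def tool(th,xa=XA):  # tool z tilted th (rad) from down towards +xa
    z=np.sin(th)*xa-np.cos(th)*ZA;y=np.cos(th)*xa+np.sin(th)*ZA
    return R.from_matrix(np.c_[np.cross(y,z),y,z]).as_rotvec()
def nest(dz,zi=50.5):  # TCP for frame angle held at (4,0,36), nested +dz mm
    c=2**-.5; x=(4-36)*c; z=zi+(4+36)*c+dz
    return cr(x,0,z)
def hand(q,th,d=0): # grasp point on handle; d = mm retreat
    zt=np.sin(th)*XA-np.cos(th)*ZA
    return cr(75-165*np.cos(q),-42,117+165*np.sin(q))+zt*(.019-d/1000)
E
python3 - <<'E'
from h import *
from cell import manip,inverse_kinematics as ik
fx=np.radians(73.9);FX=np.array([np.cos(fx),np.sin(fx),0])
for dz in (80,0):
    print("nest",dz,np.round(ik(nest(dz),tool(np.pi/4)),2) if ik(nest(dz),tool(np.pi/4)) is not None else None)
for q,th in ((1.9,-45),(1.9,-30),(1.9,-15),(1.9,0),(1.4,-20),(.9,0),(.4,20),(0,10),(0,30),(0,45)):
    j=ik(hand(q,np.radians(th)),tool(np.radians(th)));print(q,th,None if j is None else np.round(j,2))
manip.move_pose([.4745,-.2881,.12],tool(0,FX))
manip.set_gripper(.04)
manip.move_linear([.4745,-.2881,.036],rate=.12)
f0=manip.state()["contact_force"]
manip.set_gripper(0.0,force=40)
s=manip.state();print(f0,s["contact_force"],s["gripper_width"],s["grasp_force"])
manip.move_linear([.4745,-.2881,.20],rate=.15)
s=manip.state();print(s["contact_force"],s["gripper_width"],s["clock"])
E
```

```text
nest 80 [-0.3   0.3   1.92  0.65  1.44 -2.39]
nest 0 [-0.3   0.41  1.95  0.67  1.33 -2.48]
1.9 -45 [ 0.74  0.28  1.74 -0.68  1.56 -0.93]
1.9 -30 [ 0.65  0.18  1.75 -0.49  1.44 -1.06]
1.9 -15 [ 0.52  0.11  1.78 -0.26  1.33 -1.23]
1.9 0 [ 0.38  0.06  1.81  0.    1.27 -1.44]
1.4 -20 [ 0.43  0.08  1.81 -0.35  1.33 -1.3 ]
0.9 0 [ 0.11  0.07  1.85 -0.    1.22 -1.72]
0.4 20 [-0.15  0.21  1.85  0.34  1.24 -2.12]
0 10 [-0.09  0.24  1.92  0.19  1.05 -2.02]
0 30 [-0.24  0.35  1.85  0.48  1.24 -2.3 ]
0 45 [-0.33  0.47  1.8   0.64  1.42 -2.44]
[ 0.11284999 -0.57734108  0.69015868] [-0.57122543 -0.33727828  2.49081668] 0.007461906044365909 39.93126958608627
[ 1.2922249   0.31924772 -2.44524563] 0.00776340929745085 8.5
```

Run:
```python
from h import *
from cell import manip
manip.move_pose(nest(80),tool(np.pi/4))
manip.move_linear(nest(12),rate=.12)
f0=np.array(manip.state()["contact_force"]);print(f0)
for dz in np.arange(10,-5,-1.):
    manip.move_linear(nest(dz),rate=.03)
    s=manip.state();df=s["contact_force"]-f0;print(dz,df.round(1),(np.array(s["tool_pos"])-nest(dz)).round(4)[2])
    if df[2]>4: break
wrist("w_nest");
import pickle
from cell import cams
c=cams.capture("scene");pickle.dump(c,open("s_nest.pkl","wb"))
cv2.imwrite("pics/s_nest.png",cv2.resize(c["image"][130:240,220:350],(709,600),interpolation=2))
print(manip.state()["clock"])
```

```text
[ 0.36473151  0.22728821 -3.06412249]
10.0 [0.6 0.1 0.3] 0.0006
9.0 [-0.7 -0.   0. ] 0.0002
8.0 [-0.5 -0.4  0.7] -0.0001
7.0 [-0.4 -0.4 -0.1] -0.0001
6.0 [-0.7  0.   0. ] -0.0001
5.0 [-0.4 -0.1  1. ] -0.0001
4.0 [-0.1 -0.5  0.6] -0.0001
3.0 [-0.3 -0.4 -0.1] -0.0001
2.0 [ 0.1 -1.2  0.3] -0.0001
1.0 [-0.5  1.7  2.9] 0.0004
0.0 [-1.4  2.5  9.1] 0.0009
13.425
```

View pics/w_nest.png

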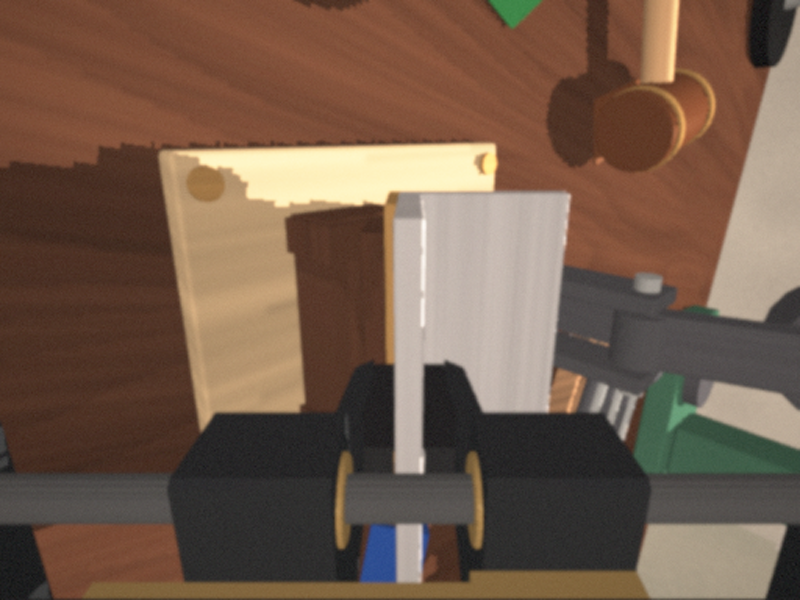

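View pics/s_nest.png

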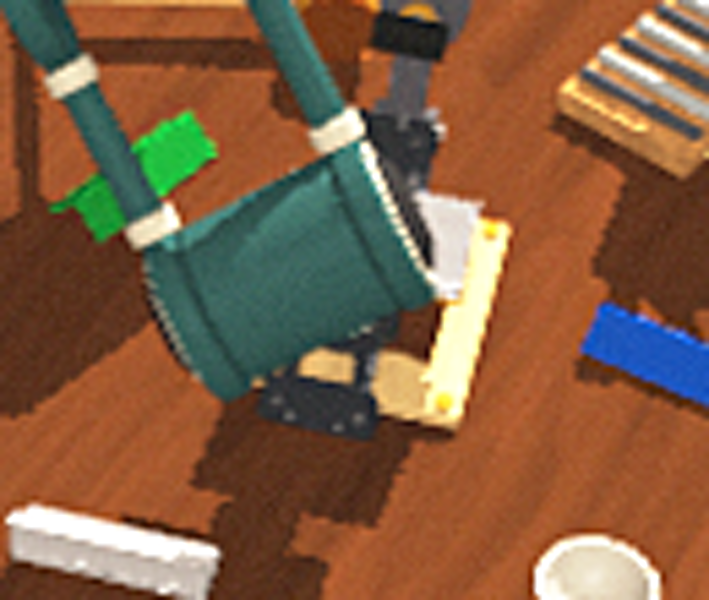

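The angle is nested in the guard: its near end is at row ≈195 and the guard's strip at (390,195). The scene view is blocked by the wrist. I'll check flushness from the depth data, using the guard strip against the angle.

Run:
```python
import pickle
from h import *
c,T=pickle.load(open("w_nest.pkl","rb"));P=(cloud(c,T)-C0)*1000;ok=c["z_map"]>0
X=P@XA;Y=P@YA;Z=P[...,2]
S=lambda u:int(u*.64)
for nm,u in (("guardstrip",(388,389,391,392)),("endface",(402,408,414,420)),("rleg",(440,470,500,530,555))):
    for uu in u:
        col=[(v,round(X[v,S(uu)],1),round(Y[v,S(uu)],1),round(Z[v,S(uu)],1)) for v in range(118,150) if ok[v,S(uu)] and Z[v,S(uu)]>40]
        print(nm,uu,col[:2])
# right leg inner plane
m=np.zeros((384,512),bool);m[128:220,S(435):S(545)]=1;m&=ok&(Z>40)
A=np.c_[X[m],Y[m],np.ones(m.sum())];k=np.linalg.lstsq(A,Z[m],rcond=None)[0];print("rleg plane z=",k, "expect slope 1,0, c=",50.7+8*2**.5)
```

```text
guardstrip 388 [(124, np.float64(-6.8), np.float64(60.0), np.float64(52.5)), (125, np.float64(-10.3), np.float64(60.1), np.float64(56.3))]
guardstrip 389 [(124, np.float64(-6.8), np.float64(60.0), np.float64(52.5)), (125, np.float64(-10.3), np.float64(60.1), np.float64(56.3))]
guardstrip 391 [(122, np.float64(-0.8), np.float64(60.2), np.float64(47.7)), (123, np.float64(-2.9), np.float64(60.0), np.float64(50.0))]
guardstrip 392 [(122, np.float64(-0.8), np.float64(60.2), np.float64(47.7)), (123, np.float64(-2.9), np.float64(60.0), np.float64(50.0))]
endface 402 [(122, np.float64(-1.4), np.float64(60.8), np.float64(54.1)), (123, np.float64(-4.2), np.float64(60.7), np.float64(56.9))]
endface 408 [(122, np.float64(0.6), np.float64(60.7), np.float64(55.3)), (123, np.float64(-3.6), np.float64(60.8), np.float64(59.5))]
endface 414 [(122, np.float64(1.2), np.float64(60.8), np.float64(57.1)), (123, np.float64(-2.0), np.float64(60.8), np.float64(60.2))]
endface 420 [(122, np.float64(2.9), np.float64(60.8), np.float64(58.5)), (123, np.float64(0.5), np.float64(60.6), np.float64(60.8))]
rleg 440 [(122, np.float64(7.8), np.float64(60.8), np.float64(63.9)), (123, np.float64(4.9), np.float64(60.7), np.float64(66.5))]
rleg 470 [(122, np.float64(15.6), np.float64(60.8), np.float64(71.2)), (123, np.float64(11.5), np.float64(60.9), np.float64(74.5))]
rleg 500 [(122, np.float64(24.0), np.float64(60.7), np.float64(78.9)), (123, np.float64(19.7), np.float64(60.8), np.float64(81.9))]
rleg 530 [(122, np.float64(31.1), np.float64(60.8), np.float64(86.8)), (123, np.float64(27.3), np.float64(60.8), np.float64(89.1))]
rleg 555 [(122, np.float64(37.5), np.float64(60.8), np.float64(93.1)), (123, np.float64(33.5), np.float64(60.8), np.float64(95.3))]
rleg plane z= [1.01127879e+00 7.54073911e-04 6.31224205e+01] expect slope 1,0, c= 62.01370849898476
```

The angle sits flush to within 0.7 mm, with its legs at 45°. I'll release it, retreat, and check it once from above.

Run:
```python
from h import *
from cell import manip
th=np.pi/4;zt=np.sin(th)*XA-np.cos(th)*ZA
manip.set_gripper(.03,force=20)
p=np.array(manip.state()["tool_pos"]);print(manip.state()["contact_force"])
manip.move_linear(p-zt*.07,rate=.12)
c,T=wrist("w_rel")
p=np.array(manip.state()["tool_pos"]);manip.move_linear([p[0],p[1],.42],rate=.35)
c,T=wrist("w_rel2");P=(cloud(c,T)-C0)*1000;ok=c["z_map"]>0
X=P@XA;Y=P@YA;Z=P[...,2]
m=ok&(X>6)&(X<38)&(abs(Y)<70)&(Z>40)&(Z<115)&(abs(Z-X-62)<6)
A=np.c_[X[m],Y[m],np.ones(m.sum())];print("R",m.sum(),np.linalg.lstsq(A,Z[m],rcond=None)[0],np.percentile(Y[m],[0,.5,99.5,100]))
m=ok&(X<-6)&(X>-38)&(abs(Y)<70)&(Z>40)&(Z<115)&(abs(Z+X-62)<6)
A=np.c_[X[m],Y[m],np.ones(m.sum())];print("L",m.sum(),np.linalg.lstsq(A,Z[m],rcond=None)[0] if m.sum()>5 else 0)
print(manip.state()["clock"])
```

```text
[-0.09816229  0.3306085   0.27836439]
R 2543 [9.91303084e-01 2.61889227e-04 6.19956490e+01] [-59.13006556 -58.57274186  59.86482545  59.98514662]
L 1494 [-9.79620845e-01 -9.20605417e-04  6.22793507e+01]
15.75
```

View pics/w_rel.png

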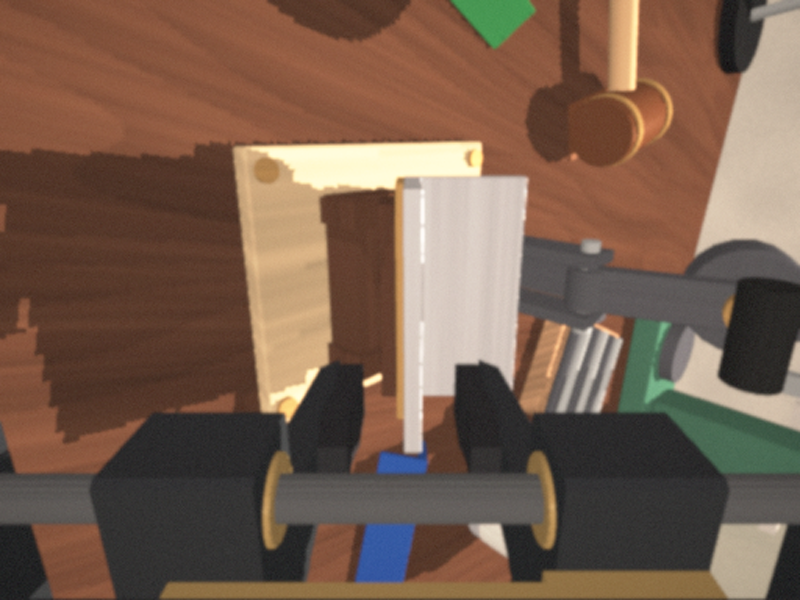

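The angle is released and nested: both inner faces fit the expected plane (62.0 mm), with ends at ±59.5. Next is the weighted arm.

Run:
```python
from h import *
from cell import manip
t0=np.radians(-40);q0=1.89
manip.move_pose(cr(130,-42,440),tool(np.radians(-10)))
manip.set_gripper(.06)
manip.move_pose(hand(q0,t0,90),tool(t0))
f0=np.array(manip.state()["contact_force"])
manip.move_linear(hand(q0,t0,0),rate=.1)
print(manip.state()["contact_force"]-f0)
manip.set_gripper(0,force=15)
s=manip.state();print(s["contact_force"]-f0,s["gripper_width"],s["clock"])
# first bit of the swing
n=3
for q in (1.8,1.7):
    th=t0+(q0-q)/q0*np.radians(85)
    manip.move_linear(hand(q,th),rate=.08,rot=tool(th))
    s=manip.state();print(q,(s["contact_force"]-f0).round(1),s["gripper_width"],s["clock"])
c,T=wrist("w_h")
```

```text
[-0.22420598 -0.24344778 -0.45141525]
[ 0.81775855  1.977579   -3.05173592] 0.012941471026115854 19.7333
1.8 [ 2.4  0.7 -4.8] 0.012803530183055826 20.05
1.7 [ 2.1  1.1 -6.8] 0.012621785385280667 20.3917
```

View pics/w_h.png

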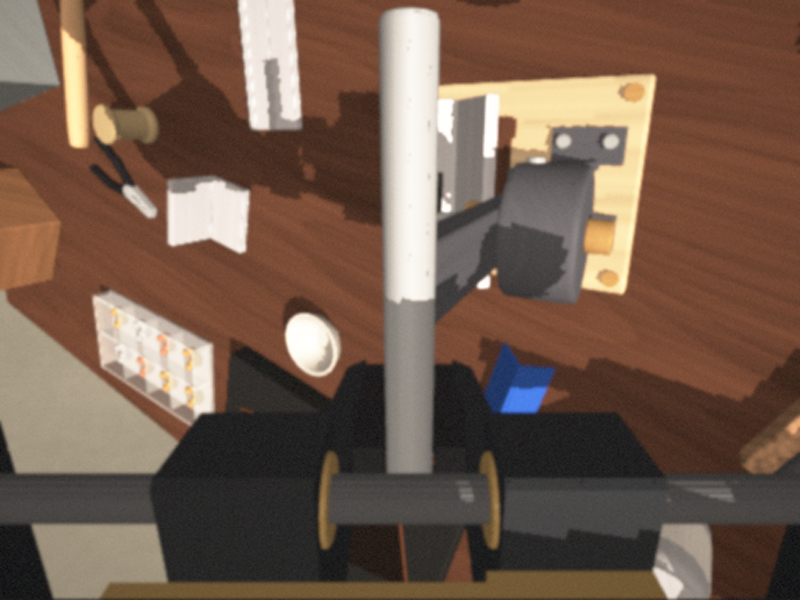

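The bar is gripped at (410,440) and the arm follows. Continue the swing.

Run:
```python
from h import *
from cell import manip
t0=np.radians(-40);q0=1.89
def go(q,rate):
    th=t0+(q0-max(q,0))/q0*np.radians(85)
    manip.move_linear(hand(q,th),rate=rate,rot=tool(th))
    s=manip.state();f=np.array(s["contact_force"]);print(round(q,3),f.round(1),round(s["gripper_width"],4),round(s["clock"],1));return f
for q in np.arange(1.55,.14,-.15): go(q,.1)
fr=[go(.15,.08)]
for q in np.arange(.12,-.061,-.015):
    f=go(q,.03);fr.append(f)
    if f[2]-np.median([x[2] for x in fr[:5]])>4.5: break
```

```text
1.55 [ 1.4  0.7 -7.3] 0.0127 20.8
1.4 [ 2.1  0.4 -7.9] 0.013 21.2
1.25 [ 1.9  2.9 -8.6] 0.0131 21.6
1.1 [ 1.9  4.1 -9.5] 0.0126 21.9
0.95 [ 0.8  4.5 -8.4] 0.0129 22.3
0.8 [ 0.8  5.7 -7.1] 0.0128 22.7
0.65 [-0.7  6.7 -6.1] 0.0132 23.1
0.5 [-1.1  5.2 -4.8] 0.013 23.5
0.35 [ 0.   5.4 -3.4] 0.0126 23.8
0.2 [-1.7  5.1 -2.5] 0.0127 24.2
0.15 [-1.4  5.2 -3.1] 0.0125 24.5
0.12 [-3.1  5.3 -3.2] 0.0127 24.8
0.105 [-2.5  5.5 -2.2] 0.0129 25.0
0.09 [-2.   4.9 -3.1] 0.0128 25.3
0.075 [-2.8  5.1 -2.2] 0.013 25.5
0.06 [-1.3  5.1 -3.5] 0.013 25.8
0.045 [-2.2  6.  -2.9] 0.0127 26.0
0.03 [-2.1  5.3 -2.1] 0.0125 26.3
0.015 [-2.6  6.  -2.6] 0.0127 26.5
0.0 [-2.3  5.9 -2.3] 0.0127 26.8
-0.015 [-4.6  4.1  5.4] 0.0127 27.0
```

Run:
```python
from h import *
from cell import manip,cams
manip.set_gripper(.045)
th=np.pi/4;zt=np.sin(th)*XA-np.cos(th)*ZA
p=np.array(manip.state()["tool_pos"]);print(manip.state()["contact_force"])
manip.move_linear(p-zt*.08,rate=.12)
p=np.array(manip.state()["tool_pos"]);manip.move_linear([p[0],p[1],.40],rate=.3)
manip.move_pose([.45,-.12,.42],tool(0))
c,T=wrist("w_end")
a=cams.capture("scene");b=cams.capture("top")
cv2.imwrite("pics/end.png",np.hstack([cv2.resize(a["image"][110:260,200:350],(400,400),interpolation=2),cv2.resize(b["image"][130:230,140:240],(400,400),interpolation=2)]))
P=(cloud(b)-C0)*1000;X=P@XA;Y=P@YA;Z=P[...,2]
m=(b["z_map"]>0)&(abs(Y)<70)&(X<-82)&(X>-98)&(Z>60);print("handle z",np.percentile(Z[m],[5,50,95]) if m.any() else None,"(expect top 124)")
m=(b["z_map"]>0)&(abs(Y)<75)&(abs(X)<46)&(Z>65)&(Z<105);print("Y ext",np.percentile(Y[m],[.5,99.5]))
print(manip.state()["clock"])
```

```text
[ 0.00735868  0.09815443 -0.04511239]
handle z [116.62177535 121.30495624 125.96326423] (expect top 124)
Y ext [-56.39945096  63.10972023]
30.3167
```

View pics/end.png

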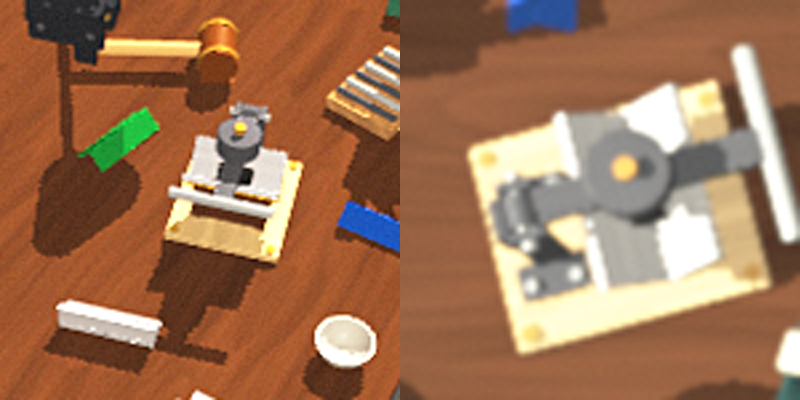

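Both halves show the arm level over the V, with its foot in the angle and the bar at (765,140). I'll check flushness once more relative to the guard and the base.

Run:
```python
import pickle
from h import *
c,T=pickle.load(open("w_end.pkl","rb"));P=(cloud(c,T)-C0)*1000;ok=c["z_map"]>0
X=P@XA;Y=P@YA;Z=P[...,2]
b=ok&(Z>9)&(Z<15)&(abs(Y)<90)&(X>-75)&(X<130);print("base Y",np.percentile(Y[b],[.3,99.7]))
for nm,s in (("R",1),("L",-1)):
    m=ok&(s*X>4)&(s*X<40)&(abs(Y)<75)&(abs(Z-s*X-62)<5)
    if m.sum()>20: print(nm,m.sum(),np.linalg.lstsq(np.c_[X[m],Y[m],np.ones(m.sum())],Z[m],rcond=None)[0],np.percentile(Y[m],[.3,99.7]))
# near-end faces (both guard and angle)
n=ok&(Y>54)&(Y<70)&(abs(X)<46)&(Z>40)
g=n&(Z-abs(X)<50)&(abs(X)<28);a=n&(Z-abs(X)>52.5)&(Z-abs(X)<61)
for k in (g,a): print(k.sum(),np.percentile(Y[k],[50,90,99]) if k.any() else 0)
# outer left: guard visible under the angle's leg
g=ok&(X<-5)&(X>-32)&(Z+X>40)&(Z+X<49)&(abs(Y)<75);print("guard strip",g.sum(),np.percentile(Y[g],[1,99]) if g.any() else 0)
m=ok&(abs(Y)<75)&(X<-80)&(X>-102)&(Z>105);print("bar top",np.percentile(Z[m],[50,95]),np.percentile(Y[m],[.3,99.7]))
```

```text
base Y [-73.45948879  75.19535776]
R 877 [ 9.81543205e-01 -2.25230512e-03  6.22169023e+01] [-58.10005026  61.06697215]
L 742 [-9.47426806e-01 -3.39732376e-03  6.29230481e+01] [-58.64862957  61.00660004]
14 [59.88138014 60.23902023 60.42577243]
127 [60.44497744 60.97010928 61.17653167]
guard strip 6 [59.45705199 60.16286099]
bar top [122.52733487 124.39857864] [-22.09492679  65.29618801]
```

Both ends are still flush to within 0.7 mm, the angle is seated, and the bar top is at 124 mm, so the arm is level. I'm handing the job in.

```bash
python3 -c "
from cell import order;print(order.close_job())"
```

```text
the job is handed in; nothing more can be done
None
```

The job is handed in: the 60 mm frame angle sits nested in the brass guard with its ends flush to about 0.7 mm, and the weighted arm was lowered under control until its foot rested in the angle; the robot clock read about 30 s of the 58 s allowed.

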